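# Clamp a timber block in a cam-lock push jig

## Task

Get the timber block in the plywood jig ready for drilling: push the sliding rod forward by its upright thumb plate until the rubber nose has moved the block fully home, flush and snug against the steel fence, pressing gently. Then lock the rod by flipping the cam lever over centre until it snaps down fully closed, without forcing it. Let go with the block still snug, and leave the jar, screwdriver and tray alone.

Things in the scene. Friction and masses are not known exactly. Their poses are not given: they have to be found in the camera images.
- jig: Plywood plate 150x440x12 mm fixed to the bench, grey guide housing 56x50 mm (top 68 mm above bench) in its middle. Origin: centre of the plate's underside, on the bench. Its +y: along the rod, towards the fence; +x: the side to which the lever folds. It carries rod, lever and fence. Light jig: bear on it or its parts with no more than about 25 N.
- rod: Level steel rod, 16 mm thick, 190 mm long, slides 80 mm in all along jig +y through the housing; axes parallel to the jig's. Origin: its rear end, on its axis, 42 mm above bench, in the thumb plate's rear face. Unlocked it drags with about 4 N and stays where left; after a harder push it springs back a little and keeps up to 4 N on the block. Locked it holds firm.
- plate (a point): On the rear face of the thumb plate, on its middle line, 82 mm above bench, to push towards jig +y. The plate is upright steel on the rod's rear end, 34 mm wide (jig x), 10 mm thick, from 35 to 97 mm above bench.
- nose_face (a point): Centre of the front face of the rubber nose (34 mm across) on the rod's front end, 200 mm ahead of the rod's origin. The nose gives about 1 mm per 4 N.
- block: Loose timber block 80 (x) x 60 (y) x 56 (z) mm, about 0.2 kg, on the jig plate between nose and fence, at first 10 to 35 mm short of the fence's facing plate and a little crooked. Origin: centre of its underside, 12 mm above bench. It slides with about 1 to 2 N, is well seated by 4 to 12 N from the nose and dents above 20 N. Do not push it by hand.
- fence: Steel angle fence 110 mm wide, 60 mm high, bolted across the plate. Origin: middle of the foot of its upright, on the jig -y side, 12 mm above bench. In front of the upright, towards the block, stands its upright facing plate, 100 x 50 mm, against which the block is seated; it is set by screws to 6 to 16 mm ahead of the origin, not measured and different each time: find it by feel.
- lever (a joint): Cam lever angle, rad; swings about the jig's y axis. 0 (open): leans 0.35 rad back from upright, away from jig +x. Growing: upright at 0.35, then over to jig +x; angle from upright = value - 0.35. 1.75: stop, closed, 0.17 rad above level. Loose up to 0.3; then resists, up to about 0.45 N m near 1.0; nil at 1.5 (over centre): before it springs back, beyond it snaps shut.
- pivot (a point): Axis of the cam lever, 80 mm above the bench, above the jig's origin.
- lever_tip (a point): Centre of the rounded free end of the lever, 92 mm from the pivot; end roll 12 mm thick, 26 mm wide (jig y). The arm is an aluminium bar 22 mm wide (jig y), 8 mm thick, on the straight line from pivot to tip.
- jar: Bystander: clear glass screw jar, 80 mm wide, 110 mm tall, black lid. Origin: centre of its underside.
- screwdriver: Bystander: screwdriver lying on the bench. Origin: under its middle.
- tray: Bystander: small open grey tray, 130 x 90 x 50 mm. Origin: centre of its underside.

How it is judged (in metres and radians):
On the way, in this order (a step that is already met when the one before it is completed fails the run):
1. with the lever still open, the rod's nose presses the block home against the fence (contact force between rod and block above 1 N and contact force between block and fence above 1 N and value of joint lever below 0.7 rad), for 0.2 s.
2. the cam lever is flipped over centre to its stop (value of joint lever above 1.65 rad), for 0.2 s.
At the end, for the whole second after the job is handed in: The lever rests closed (above 1.65 rad), the block is upright, at rest and flush with the fence (within 0.04 rad), held between nose and fence with at least 0.7 N (value of joint lever above 1.65 rad and contact force between rod and block above 0.7 N and contact force between block and fence above 0.7 N and angle between the y axis of block and the y axis of fence, either way round below 0.04 rad and angle between block's own z axis and vertical below 0.05 rad and linear speed of block below 0.01 m/s); the robot touches nothing.
It fails at once if the nose dents the block: more than 20 N (contact force between rod and block above 20 N).
It fails at once if the robot bears on the jig, rod or lever with more than 30 N (contact force between any of the arm, the fingers and jig above 30 N).
It fails at once if the robot pushes the block itself instead of using the rod (contact force between any of the fingers, the arm and block above 3 N).
It fails at once if a bystander is moved (distance of any of jar, tray, screwdriver from where it was at the start of the episode above 0.02 m).
It also fails if it takes over 58 s, if anything falls off the work surface, if the arm or the gripper's body presses on something with over 40 N, if the wrist force passes 120 N, or if a joint passes its speed limit or range.

## Robot

A 6-joint arm with a two-finger parallel gripper is mounted at the origin on the work surface. World frame = base frame: x ahead of the robot, y to its left, z up, the work surface at z = 0. Lengths are in m, angles in degrees, forces in N, time in s.
With the tool pointing down it reaches from about 0.25 to 0.725 m from the base axis. Payload 9.7 kg.
Tool frame: the origin (TCP) lies at the very end of the fingers, on their centre line; the grasp point (between the pads) lies 19 mm behind it; z points along the fingers, y is the direction in which the jaws open and shut (so a half turn about z gives the same grasp; the last joint's range is limited). The gripper opens to 85 mm and grips with 20 to 120 N. Pads are 22 mm wide; open, the fingers measure 114 mm over their backs; the gripper's body (76 mm by 85 mm) begins 54 mm behind the grasp point. The pads swing forward as they close: fully open they stand 13 mm farther back than shut.
Start: joints at [70.588, 4.979, 10.078, 95.1, 0, 90], TCP at [0.183, 0.519, 0.231] pointing down, gripper open.
Joint ranges: [-179.16, 179.16], [-48.56, 103.87], [-65.8, 70.77], [-126.05, 130.52], [-82.76, 87.17], [-180, 180]. Speed limits (degrees/s): [127.2, 127.2, 147.25, 180, 180, 180].

## Interface

Orientations are given as [roll, pitch, yaw] about the fixed x, y, z axes, in that order (R = Rz(yaw) Ry(pitch) Rx(roll)).
In Python, from workcell import bot, camera, ticket gives the robot as it stands.
- The arm moves only by the shell command python3 -m jog 'ROWS' [FORCE]. ROWS is a JSON object of lists of equal length, an entry for each row: "turn": the turn, a rotation vector about the world's x, y, z each as a share of 8 degrees, from -1 to 1, a list of three; "delta_pos": the shift along the world's x, y, z each as a share of 50 mm, from -1 to 1, a list of three; "hand": the opening, from -1 (shut) to 1 (fully open). A call has exactly 10 rows; each row shifts and turns the commanded pose from where the row before left it; what a row does not reach is not made up. A row lasts 1/10 s, in which the tool goes at most 50 mm and 8.59 degrees, less where a joint would pass 70% of its speed; a pose out of reach is approached as far as the arm can. A call with a number of a shift or a turn outside -1 to 1 is refused whole. A call with a gripper value outside its range is refused whole. The fingers move at their own pace and stop on an object; FORCE is the grip in N (left out, the last holds). Time passes only in rows, so rows that do not move let the fingers close, or fill a call up. It gives the time, the measured TCP pose, the force and the opening at its end, in the units of the state.
- bot.get_obs(): the state, without advancing time (a new reading comes with each control period).
- camera(name): name is "scene" or "top" or "wrist"; returns a dict with "frame" (480x640x3 uint8, red, green, blue), "range_z" (480x640 float32, m along the optical axis (not along the pixel's ray), 0 where there is no reading), "fx", "fy", "cx", "cy" (pixels), "k1" (the pictures are not rectified: a ray, as slopes to the right and down, at radius r is drawn at 1 + k1 r^2 times it, then the intrinsics apply), "extrinsics" (4x4, takes a point from world to camera coordinates); the wrist camera has in their place "mount" (4x4, takes a point from camera to tool coordinates, whose origin is the TCP and whose axes are the flange's). Camera axes: x right, y up, looking along -z (the intrinsics and any distortion apply to the point x, -y, -z); pixel columns grow to the right and rows downward; lengths in m; the calibration is good to about 2 mm. A picture is of the moment at which its call begins: read the wrist's pose just before it.
- ticket.job_done(): hands the job in, once; it reports no verdict.
The state is a dict: "time": time; "q": joint angles; "qd": joint speeds; "joint_efforts": joint torques, N m; "ee_pos": TCP position; "tcp_rot": TCP orientation; "wrist_force": force on the tool from outside, world axes, zero at the start; "torque": the same for the moment, N m; "opening": finger opening in m.
Only numpy, scipy, OpenCV 4.12 (cv2) and the standard library are available. Lean on these libraries where they do the work, as an engineer would, in place of code of your own. Each camera call takes 0.05 s, during which the arm holds its last target.

## Working session

There is one attempt and no reset: what is moved stays moved. The work goes in short steps, Python scripts to look and compute and a shell command to move; the robot and the scene stay as the last step left them, time stands still between calls to the robot, and variables do not carry over. Pictures are saved under pics/ and viewed, and the job is handed in when it is done.

```bash
ls; mkdir -p pics; python3 - <<'E'
from workcell import bot, camera
import cv2
print(bot.get_obs())
for n in ["scene","top","wrist"]:
    c=camera(n); cv2.imwrite(f"pics/{n}0.png",c["frame"][:,:,::-1])
    print(n,{k:v for k,v in c.items() if k not in("frame","range_z")})
E
```

```text
pics
{'time': 0.0, 'q': array([ 7.05910447e+01,  5.01160337e+00,  1.00337244e+01,  9.51000954e+01,
       -7.44452004e-05,  8.99986269e+01]), 'qd': array([ 0.07394006, -0.11327371,  0.07664642,  0.09305732, -0.00453983,
       -0.0809845 ]), 'joint_efforts': array([ 3.31284355e-03, -5.20388532e+01,  4.64803791e+01,  1.64631981e-02,
        7.87276804e-05, -2.84655670e-05]), 'ee_pos': array([0.18269121, 0.51852001, 0.23057171]), 'tcp_rot': array([-1.79922026e+02,  7.25764704e-05,  1.60592418e+02]), 'wrist_force': array([-0.0745503 , -0.03629559,  0.10737208]), 'torque': array([ 0.00499705, -0.03085853,  0.05262299]), 'opening': 0.08532043372250908}
scene {'fx': 613.9244351252692, 'fy': 613.9244351252692, 'cx': 319.9962699474283, 'cy': 234.68982088565048, 'k1': -0.08518988359852128, 'extrinsics': array([[-0.11136355,  0.99369337, -0.0131015 ,  0.06901397],
       [-0.85254335, -0.08875386,  0.51506561,  0.36052045],
       [ 0.51065447,  0.06852913,  0.85705062, -1.69079886],
       [ 0.        ,  0.        ,  0.        ,  1.        ]])}
top {'fx': 492.6903455050569, 'fy': 492.6903455050569, 'cx': 317.2502361963709, 'cy': 242.64169404632423, 'k1': -0.08006080275521406, 'extrinsics': array([[ 0.0030669 , -0.99999192,  0.00259694, -0.00211179],
       [ 0.97711276,  0.00354909,  0.21269241, -0.51605628],
       [-0.21269991,  0.00188519,  0.97711575, -1.12676713],
       [ 0.        ,  0.        ,  0.        ,  1.        ]])}
wrist {'fx': 368.95572101647, 'fy': 368.95572101647, 'cx': 325.6589114229524, 'cy': 241.8156559828276, 'k1': 0.0030109013013883247, 'mount': array([[-8.91603483e-04,  9.50152384e-01,  3.11784626e-01,
         7.98038152e-02],
       [ 9.99999504e-01,  9.85238772e-04, -1.42803471e-04,
         2.46505572e-04],
       [-4.42867360e-04,  3.11784344e-01, -9.50152791e-01,
        -1.42307045e-01],
       [ 0.00000000e+00,  0.00000000e+00,  0.00000000e+00,
         1.00000000e+00]])}
```

View pics/scene0.png

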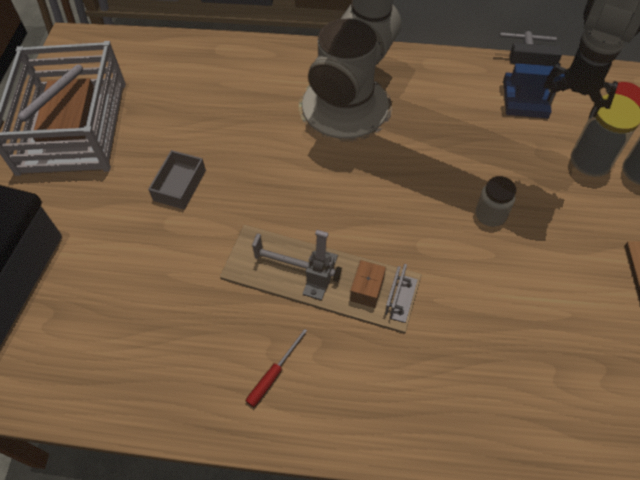

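View pics/top0.png

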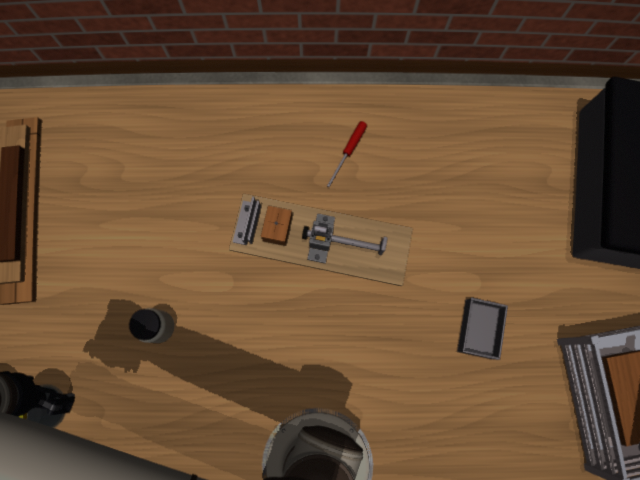

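View pics/wrist0.png

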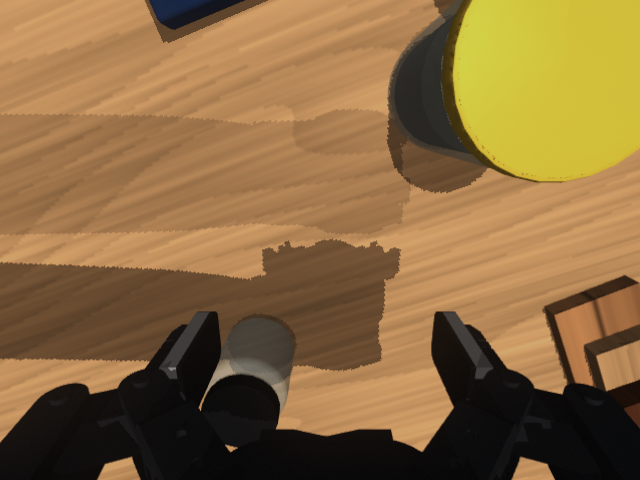

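```bash
cat > h.py <<'E'
import numpy as np, cv2
def cloud(c,E=None):
    H,W=c["range_z"].shape; u,v=np.meshgrid(np.arange(W),np.arange(H))
    K=np.array([[c["fx"],0,c["cx"]],[0,c["fy"],c["cy"]],[0,0,1]])
    p=np.stack([u,v],-1).reshape(-1,1,2).astype(np.float64)
    s=cv2.undistortPoints(p,K,np.array([c["k1"],0,0,0.])).reshape(H,W,2)
    d=c["range_z"]
    P=np.stack([s[...,0]*d,-s[...,1]*d,-d],-1)
    E=c["extrinsics"] if E is None else E
    return (P-E[:3,3])@E[:3,:3]
def proj(c,X):
    E=c["extrinsics"];p=E[:3,:3]@np.array(X)+E[:3,3]
    s=np.array([p[0],-p[1]])/-p[2]; s=s*(1+c["k1"]*(s@s))
    return s*[c["fx"],c["fy"]]+[c["cx"],c["cy"]]
E
python3 - <<'E'
from workcell import camera
from h import *
for n in ["top","scene"]:
    c=camera(n); P=cloud(c); z=P[...,2]; ok=c["range_z"]>0
    roi=ok&(P[...,0]>.3)&(P[...,0]<.75)&(P[...,1]>-.3)&(P[...,1]<.3)
    b=P[roi&(z<.006)]; print(n,"bench z",np.median(b[:,2]))
    m=(roi&(z>.007)).astype(np.uint8)
    k,l,st,ce=cv2.connectedComponentsWithStats(m)
    i=1+np.argmax(st[1:,4]); q=P[(l==i)&(z<.018)][:,:2].astype(np.float32)
    r=cv2.minAreaRect(q); print(n,r, len(q), cv2.boxPoints(r).round(4).tolist())
    for hi in range(20,180,10):
        s=P[(l==i)&(z>hi/1000)&(z<=hi/1000+.01)]
        if len(s): print(hi,len(s),s.mean(0).round(3),s.min(0).round(3),s.max(0).round(3))
    f=c["frame"][:,:,::-1]
    u=f[170:310,210:430] if n=="top" else f[210:340,200:440]
    cv2.imwrite(f"pics/{n}z.png",cv2.resize(u,None,fx=3.3,fy=3.3,interpolation=cv2.INTER_CUBIC))
E
```

```text
top bench z 0.00013760824400724846
top ((0.5370557904243469, -0.010059192776679993), (0.4415261745452881, 0.15174679458141327), 78.27159881591797) 7129 [[0.4178999960422516, -0.21080000698566437], [0.5665000081062317, -0.24160000681877136], [0.6561999917030334, 0.1906999945640564], [0.5076000094413757, 0.2214999943971634]]
20 333 [0.539 0.044 0.023] [ 0.465 -0.201  0.02 ] [0.633 0.208 0.03 ]
30 132 [0.552 0.112 0.035] [ 0.505 -0.121  0.03 ] [0.624 0.194 0.04 ]
40 388 [ 0.532 -0.011  0.046] [ 0.49  -0.154  0.04 ] [0.625 0.193 0.05 ]
50 295 [0.537 0.023 0.054] [ 0.49  -0.156  0.05 ] [0.626 0.179 0.06 ]
60 1075 [0.555 0.084 0.067] [ 0.49  -0.155  0.06 ] [0.623 0.179 0.07 ]
70 275 [0.559 0.1   0.072] [ 0.49  -0.156  0.07 ] [0.628 0.179 0.079]
80 100 [ 0.533 -0.027  0.086] [ 0.49  -0.156  0.08 ] [0.558 0.014 0.09 ]
90 120 [ 0.523 -0.08   0.094] [ 0.49  -0.163  0.09 ] [0.553 0.012 0.1  ]
100 8 [ 0.515 -0.101  0.103] [ 0.499 -0.159  0.1  ] [ 0.53  -0.002  0.11 ]
110 3 [ 0.527 -0.009  0.114] [ 0.526 -0.016  0.111] [ 0.529 -0.004  0.117]
120 1 [ 0.525 -0.009  0.127] [ 0.525 -0.009  0.127] [ 0
[... 1026 characters left out ...]
 [ 0.494 -0.16   0.08 ] [0.563 0.015 0.09 ]
90 191 [ 0.533 -0.058  0.094] [ 0.492 -0.161  0.09 ] [0.559 0.014 0.1  ]
100 37 [ 0.535 -0.037  0.104] [ 0.497 -0.157  0.1  ] [0.543 0.001 0.11 ]
110 31 [ 0.538 -0.009  0.115] [ 0.534 -0.019  0.11 ] [0.543 0.001 0.12 ]
120 33 [ 0.536 -0.009  0.125] [ 0.531 -0.019  0.12 ] [0.54  0.003 0.13 ]
130 28 [ 0.534 -0.006  0.135] [ 0.531 -0.017  0.13 ] [0.538 0.003 0.14 ]
140 32 [ 0.533 -0.008  0.145] [ 0.527 -0.017  0.141] [0.539 0.003 0.15 ]
150 30 [ 0.531 -0.007  0.155] [ 0.525 -0.017  0.15 ] [0.535 0.003 0.159]
160 28 [ 0.53  -0.007  0.164] [ 0.526 -0.017  0.16 ] [0.534 0.003 0.17 ]
170 65 [ 0.526 -0.006  0.175] [ 0.517 -0.019  0.171] [0.532 0.007 0.18 ]
```

View pics/topz.png

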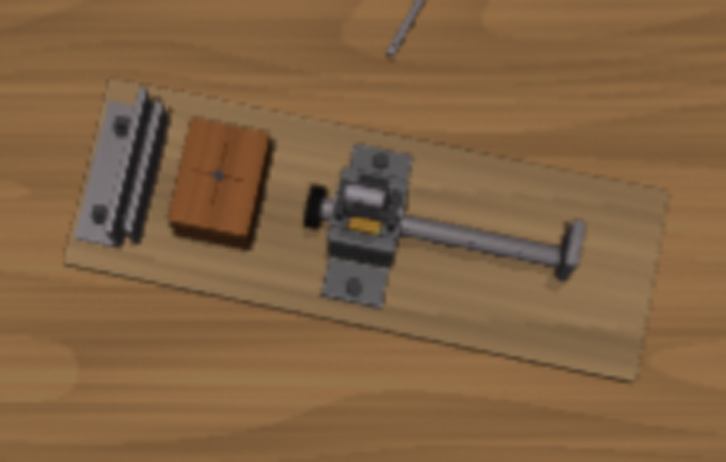

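View pics/scenez.png

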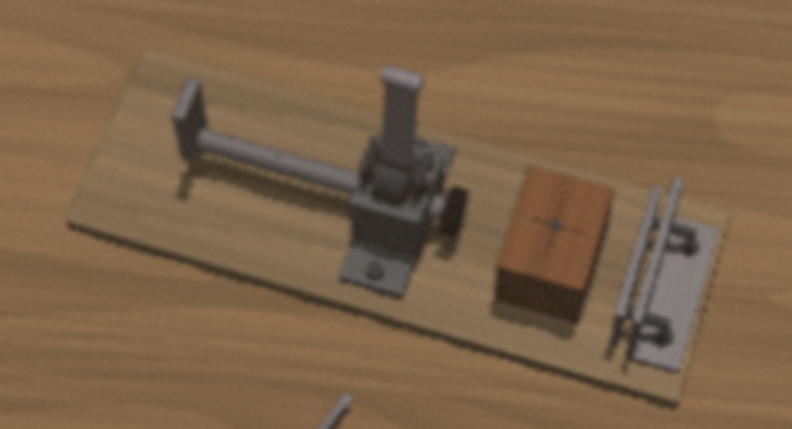

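```bash
cat >> h.py <<'E'
a=np.radians(-11.75); JX=np.array([np.cos(a),np.sin(a),0]); JY=np.array([-np.sin(a),np.cos(a),0]); O=np.array([.537,-.010,0])
def jig(P): d=P-O; return np.stack([d@JX,d@JY,P[...,2]],-1)
def world(j): return O+j[0]*JX+j[1]*JY+np.array([0,0,j[2]])
E
python3 - <<'E'
from workcell import camera
from h import *
def pc(v): return np.percentile(v,[2,10,50,90,98]).round(4)
for n in ["top","scene"]:
    c=camera(n); J=jig(cloud(c)); x,y,z=J[...,0],J[...,1],J[...,2]
    near=(abs(x)<.08)&(abs(y)<.23)
    def rep(t,m): 
        m=m&near; print(n,t,m.sum(),"x",pc(x[m]),"y",pc(y[m]),"z",pc(z[m]))
    rep("plate top",(z>.092)&(y<-.09))
    rep("plate",(z>.06)&(z<.092)&(y<-.09))
    rep("block top",(z>.064)&(z<.072)&(y>.05)&(y<.16))
    m=near&(z>.064)&(z<.072)&(y>.05)&(y<.15)
    print(cv2.minAreaRect(J[m][:,:2].astype(np.float32)))
    rep("facing",(z>.045)&(z<.061)&(y>.13))
    rep("fence top",(z>.066)&(y>.15))
    rep("rod",(z>.046)&(z<.053)&(y<-.04)&(y>-.13)&(abs(x)<.02))
    rep("lever tip",(z>.168)&(z<.19))
    rep("lever mid",(z>.12)&(z<.13)&(abs(y)<.05))
E
```

```text
top plate top 57 x [-0.0159 -0.0129  0.0002  0.0121  0.0154] y [-0.1534 -0.1527 -0.149  -0.1451 -0.1442] z [0.0927 0.0939 0.0964 0.0995 0.1006]
top plate 30 x [-0.0171 -0.0169 -0.0098  0.0076  0.0134] y [-0.1533 -0.1512 -0.1444 -0.144  -0.1438] z [0.0621 0.0668 0.0784 0.0904 0.0917]
top block top 753 x [-0.0365 -0.0299  0.0014  0.0331  0.0402] y [0.0826 0.0873 0.1118 0.1353 0.1401] z [0.0643 0.0653 0.0679 0.0705 0.0715]
((0.0024006515741348267, 0.11137650907039642), (0.0812913253903389, 0.060332056134939194), 0.7098552584648132)
top facing 128 x [-0.0523 -0.0435 -0.0009  0.0407  0.0507] y [0.1359 0.1648 0.1695 0.178  0.1784] z [0.0455 0.0467 0.0537 0.0601 0.0608]
top fence top 140 x [-0.0532 -0.0445  0.0007  0.0429  0.0533] y [0.1678 0.1772 0.1798 0.1827 0.1837] z [0.0662 0.068  0.0719 0.075  0.0765]
top rod 181 x [-0.0078 -0.006  -0.0008  0.0046  0.0063] y [-0.1281 -0.1208 -0.0857 -0.0479 -0.0416] z [0.0462 0.0468 0.0489 0.0515 0.0524]
top lever tip 64 x [-0.0211 -0.0201 -0.0163 -0.0116 -0.01  ] y [-0.0121 -0.01   -0.0001  0.0101  0.0118] z [0.1701 0.1716 0.1748 0.1785 0.1793]
top l
[... 687 characters left out ...]
 93 x [-0.0397 -0.0289  0.0332  0.0531  0.0592] y [0.1321 0.1371 0.1684 0.1841 0.1843] z [0.0454 0.0464 0.055  0.0602 0.0606]
scene fence top 155 x [-0.0488 -0.0401  0.0056  0.0487  0.0575] y [0.1675 0.171  0.1809 0.1837 0.1842] z [0.0663 0.0672 0.0722 0.0754 0.0767]
scene rod 184 x [-0.0042 -0.0027  0.0038  0.0096  0.0114] y [-0.1288 -0.1222 -0.0876 -0.0493 -0.0417] z [0.0463 0.0469 0.0495 0.0519 0.0528]
scene lever tip 72 x [-0.0174 -0.0164 -0.0102 -0.0077 -0.0066] y [-0.011  -0.0089  0.0011  0.0112  0.0133] z [0.1683 0.1704 0.1755 0.1789 0.1805]
scene lever mid 35 x [-0.0068 -0.0041 -0.0015  0.0003  0.0013] y [-0.01   -0.0084 -0.0002  0.0084  0.0114] z [0.1205 0.1216 0.1252 0.1289 0.1297]
```

```bash
python3 -m jog '{"delta_pos":[[0.36,-0.82,0],[0.36,-0.82,0],[0.36,-0.82,0],[0.36,-0.82,0],[0.36,-0.82,0],[0.36,-0.82,0],[0.36,-0.82,0],[0.36,-0.82,0],[0.36,-0.82,0],[0.36,-0.82,0]],"turn":[[0,0,0.1],[0,0,0.1],[0,0,0.1],[0,0,0.1],[0,0,0.1],[0,0,0.1],[0,0,0.1],[0,0,0.1],[0,0,0.1],[0,0,0.06]],"hand":[-1,-1,-1,-1,-1,-1,-1,-1,-1,-1]}' 60; python3 -c "
from workcell import bot; print(bot.get_obs())"
```

```text
time: 1.35
ee_pos: [0.3631, 0.107, 0.2316]
tcp_rot: [180.0, 0.1, 168.3]
wrist_force: [0.9, 1.4, 0.5]
opening: -0.0001
{'time': 1.35, 'q': array([ 1.64178717e+01, -1.82963846e+01, -1.09636581e+01,  9.72711183e+01,
        1.22764639e-03,  2.81047111e+01]), 'qd': array([-6.78658249e+01,  4.75137489e+00,  3.25918182e+00, -1.55126868e+00,
       -3.22183442e-02, -7.18048830e+01]), 'joint_efforts': array([ 9.39099669e+00, -2.90091634e+01,  4.54138899e+01,  8.84700436e-01,
       -2.99809012e-02,  2.02798381e+00]), 'ee_pos': array([0.36309228, 0.10699331, 0.23158202]), 'tcp_rot': array([1.79969894e+02, 5.37655629e-02, 1.68313147e+02]), 'wrist_force': array([0.87657857, 1.35392787, 0.45458418]), 'torque': array([ 0.05300026, -0.06860046,  0.02890049]), 'opening': -0.00010296935641035458}
```

```bash
python3 -m jog '{"delta_pos":[[0.27,-0.62,0],[0.27,-0.62,0],[0.27,-0.62,0],[0.27,-0.62,0],[0.27,-0.62,0],[0.27,-0.62,0],[0.27,-0.62,0],[0.27,-0.62,0],[0.27,-0.62,0],[0.27,-0.62,0]],"turn":[[0,0,0.6],[0,0,0.6],[0,0,0.6],[0,0,0.6],[0,0,0.6],[0,0,0.6],[0,0,0.6],[0,0,0.6],[0,0,0.6],[0,0,0.6]],"hand":[-1,-1,-1,-1,-1,-1,-1,-1,-1,-1]}' 60;  python3 -m jog '{"delta_pos":[[0,0,0],[0,0,0],[0,0,0],[0,0,-0.4],[0,0,-0.4],[0,0,-0.4],[0,0,-0.4],[0,0,-0.4],[0,0,0],[0,0,0]],"turn":[[0,0,0.75],[0,0,0.75],[0,0,0.75],[0,0,0.75],[0,0,0.75],[0,0,0.75],[0,0,0.75],[0,0,0],[0,0,0],[0,0,0]],"hand":[-1,-1,-1,-1,-1,-1,-1,-1,-1,-1]}'; python3 - <<'E'
from workcell import bot,camera
from h import *
o=bot.get_obs(); print(jig(o["ee_pos"]),o["q"].round(1),o["wrist_force"],o["tcp_rot"])
c=camera("wrist"); cv2.imwrite("pics/w1.png",c["frame"][:,:,::-1])
E
```

```text
time: 2.35
ee_pos: [0.4982, -0.2027, 0.2313]
tcp_rot: [-180.0, 0.0, -143.5]
wrist_force: [0.2, -0.5, 0.6]
opening: 0.0002
time: 3.35
ee_pos: [0.4977, -0.2012, 0.1317]
tcp_rot: [180.0, 0.0, -101.8]
wrist_force: [-0.1, 0.4, 0.7]
opening: -0.0001
[ 0.00047497 -0.19523221  0.13171273] [ -22.     2.4   -3.7   84.     0.  -100.3] [-0.11424593  0.39669827  0.71331264] [ 1.79987259e+02  2.66332346e-03 -1.01755124e+02]
```

View pics/w1.png

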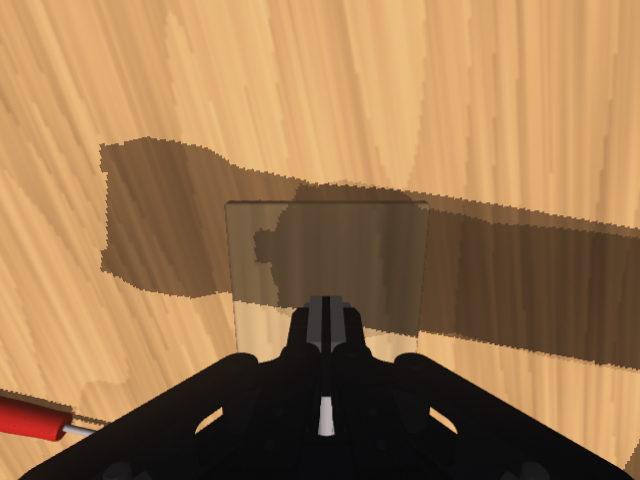

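```bash
python3 -m jog '{"delta_pos":[[0,0,-0.3],[0,0,-0.3],[0,0,-0.3],[0,0,-0.26],[0,0,-0.1],[0.016,0.078,0],[0.016,0.078,0],[0.016,0.078,0],[0.016,0.078,0],[0.016,0.078,0]],"turn":[[0,0,0],[0,0,0],[0,0,0],[0,0,0],[0,0,0],[0,0,0],[0,0,0],[0,0,0],[0,0,0],[0,0,0]],"hand":[-1,-1,-1,-1,-1,-1,-1,-1,-1,-1]}'; python3 -m jog '{"delta_pos":[[0.008,0.039,0],[0.008,0.039,0],[0.008,0.039,0],[0.008,0.039,0],[0.008,0.039,0],[0.008,0.039,0],[0.008,0.039,0],[0.008,0.039,0],[0.008,0.039,0],[0,0,0]],"turn":[[0,0,0],[0,0,0],[0,0,0],[0,0,0],[0,0,0],[0,0,0],[0,0,0],[0,0,0],[0,0,0],[0,0,0]],"hand":[-1,-1,-1,-1,-1,-1,-1,-1,-1,-1]}'; python3 - <<'E'
from workcell import bot,camera
from h import *
o=bot.get_obs(); print(jig(o["ee_pos"]),o["wrist_force"]@JY)
for n in ["top","scene"]:
    c=camera(n); u,v=proj(c,[.54,0,.06]).astype(int)
    cv2.imwrite(f"pics/{n}1.png",cv2.resize(c["frame"][v-90:v+90,u-120:u+120,::-1],None,fx=3,fy=3))
E
```

```text
time: 4.4
ee_pos: [0.5021, -0.1814, 0.0687]
tcp_rot: [-180.0, -0.0, -101.7]
wrist_force: [0.6, 0.7, 0.3]
opening: 0.0001
time: 5.4
ee_pos: [0.5054, -0.1641, 0.0683]
tcp_rot: [-180.0, -0.0, -101.7]
wrist_force: [-0.7, -2.9, -0.5]
opening: -0.0
[ 0.00045893 -0.15730034  0.06826572] -2.9861494481126396
```

View pics/top1.png

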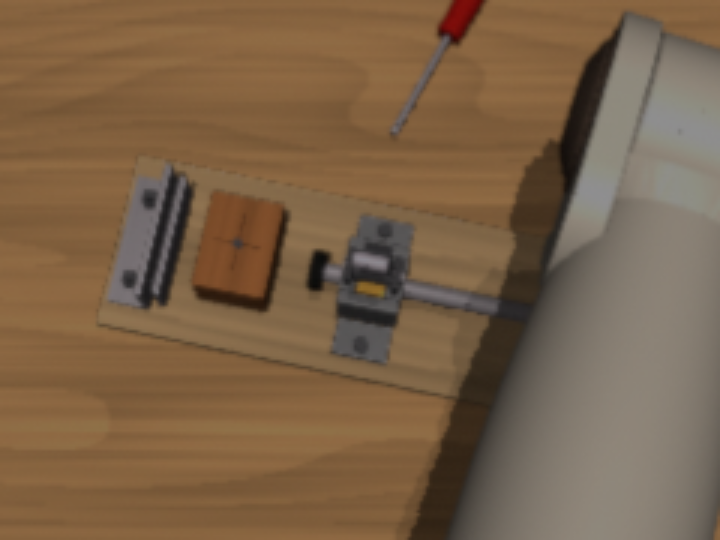

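View pics/scene1.png

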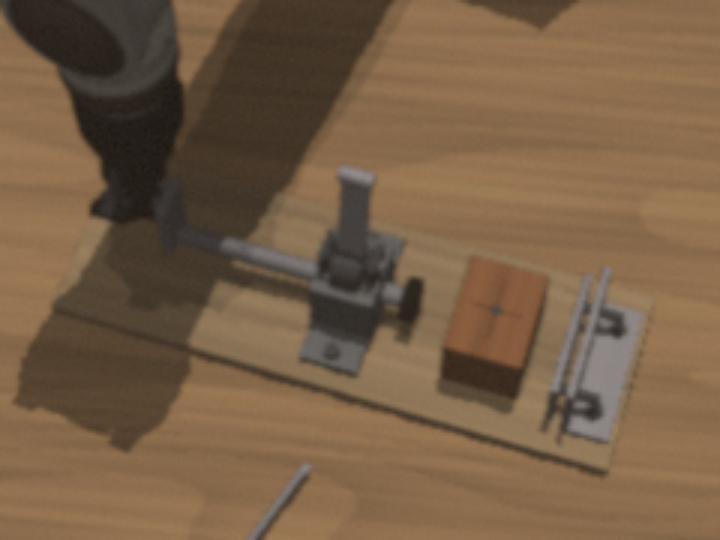

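```bash
python3 -m jog '{"delta_pos":[[0.011,0.055,0],[0.011,0.055,0],[0.011,0.055,0],[0.011,0.055,0],[0.011,0.055,0],[0.011,0.055,0],[0.011,0.055,0],[0.011,0.055,0],[0.011,0.055,0],[0,0,0]],"turn":[[0,0,0],[0,0,0],[0,0,0],[0,0,0],[0,0,0],[0,0,0],[0,0,0],[0,0,0],[0,0,0],[0,0,0]],"hand":[-1,-1,-1,-1,-1,-1,-1,-1,-1,-1]}';  python3 - <<'E'
from workcell import bot,camera
from h import *
o=bot.get_obs(); print(jig(o["ee_pos"]),o["wrist_force"]@JY)
E
python3 -m jog '{"delta_pos":[[0.008,0.039,0],[0.008,0.039,0],[0.008,0.039,0],[0.008,0.039,0],[0.008,0.039,0],[0.004,0.02,0],[0.004,0.02,0],[0.004,0.02,0],[0.004,0.02,0],[0,0,0]],"turn":[[0,0,0],[0,0,0],[0,0,0],[0,0,0],[0,0,0],[0,0,0],[0,0,0],[0,0,0],[0,0,0],[0,0,0]],"hand":[-1,-1,-1,-1,-1,-1,-1,-1,-1,-1]}'; python3 - <<'E'
from workcell import bot,camera
from h import *
o=bot.get_obs(); print(jig(o["ee_pos"]),o["wrist_force"]@JY)
for n in ["top","scene"]:
    c=camera(n); u,v=proj(c,[.54,0,.06]).astype(int)
    cv2.imwrite(f"pics/{n}2.png",cv2.resize(c["frame"][v-90:v+90,u-120:u+120,::-1],None,fx=3,fy=3))
E
```

```text
time: 6.5
ee_pos: [0.5104, -0.1389, 0.0683]
tcp_rot: [180.0, 0.0, -101.7]
wrist_force: [0.9, -0.5, 0.7]
opening: -0.0001
[ 0.00017248 -0.13160003  0.06834198] -0.26207946300533225
time: 7.5
ee_pos: [0.5131, -0.1257, 0.0684]
tcp_rot: [-180.0, -0.0, -101.7]
wrist_force: [0.3, -4.9, 0.3]
opening: -0.0002
[ 0.00019914 -0.11813889  0.06838051] -4.7730586197387534
```

View pics/top2.png

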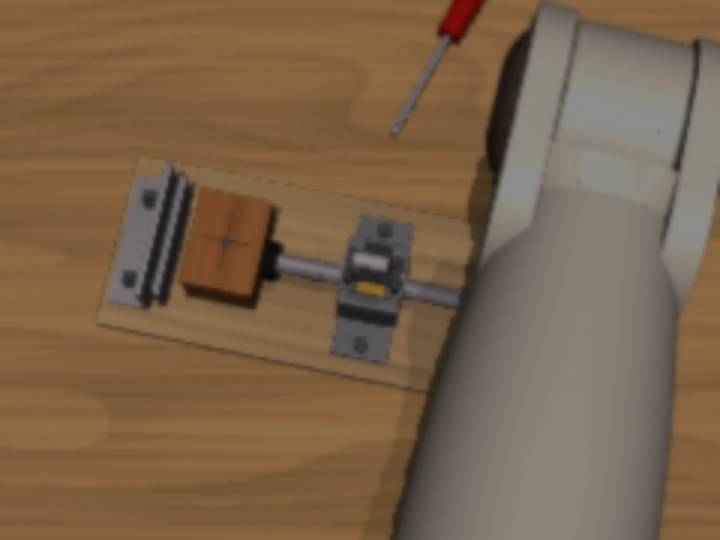

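View pics/scene2.png

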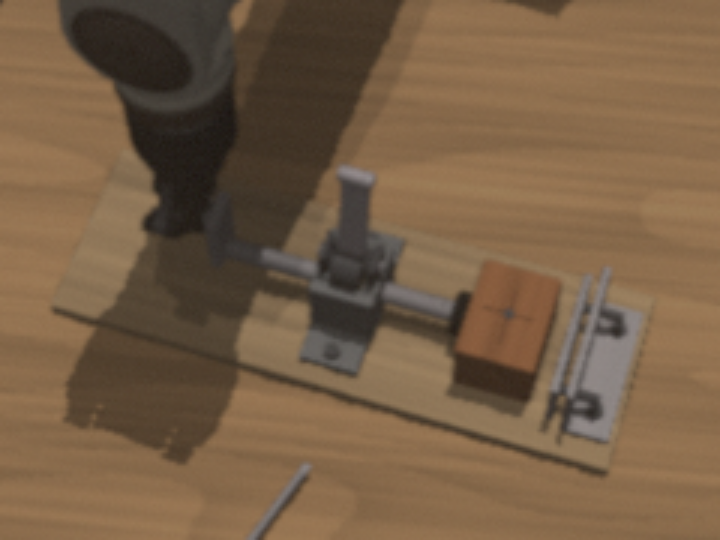

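```bash
python3 -m jog '{"delta_pos":[[0.006,0.029,0],[0.004,0.02,0],[0.004,0.02,0],[0.004,0.02,0],[0.004,0.02,0],[0.004,0.02,0],[0.004,0.02,0],[0.004,0.02,0],[0,0,0],[0,0,0]],"turn":[[0,0,0],[0,0,0],[0,0,0],[0,0,0],[0,0,0],[0,0,0],[0,0,0],[0,0,0],[0,0,0],[0,0,0]],"hand":[-1,-1,-1,-1,-1,-1,-1,-1,-1,-1]}'; python3 - <<'E'
from workcell import bot,camera
from h import *
o=bot.get_obs(); print(jig(o["ee_pos"]),o["wrist_force"]@JY)
c=camera("top"); J=jig(cloud(c)); x,y,z=J[...,0],J[...,1],J[...,2]
hue=cv2.cvtColor(c["frame"],cv2.COLOR_RGB2HSV)
for t,m in (("block",(abs(x)<.06)&(z>.062)&(z<.074)&(y>.05)&(hue[...,1]>120)),("fac",(abs(x)<.03)&(z>.045)&(z<.064)&(y>.13)&(y<.178)&(hue[...,1]<90))):
    print(t,cv2.minAreaRect(J[m][:,:2].astype(np.float32)),np.percentile(y[m],[2,50,98]))
u,v=proj(c,[.54,.08,.06]).astype(int)
cv2.imwrite(f"pics/top3.png",cv2.resize(c["frame"][v-50:v+50,u-65:u+65,::-1],None,fx=6,fy=6))
E
```

```text
time: 8.6
ee_pos: [0.5149, -0.1172, 0.0684]
tcp_rot: [-180.0, 0.0, -101.7]
wrist_force: [0.2, -4.3, -0.1]
opening: 0.0
[ 0.0002025  -0.10950305  0.06837293] -4.170332620381277
block ((-0.008352793753147125, 0.4779074192047119), (0.7569742202758789, 0.11928141862154007), 88.63274383544922) [0.10167711 0.15728545 0.84583333]
fac ((-6.619095802307129e-05, 0.17116600275039673), (0.059509024024009705, 0.013558914884924889), 0.09079218655824661) [0.1647373  0.16856511 0.17791784]
```

View pics/top3.png

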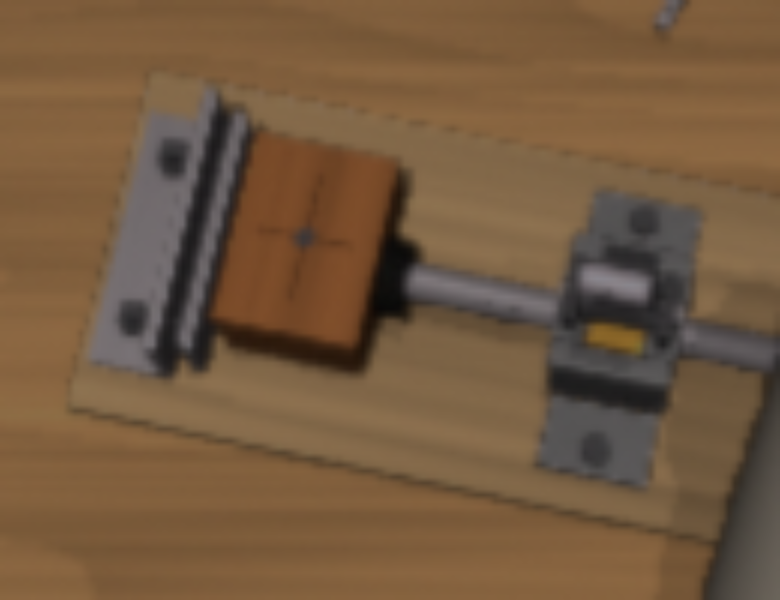

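```bash
cat > s.py <<'E'
from workcell import bot
from h import *
o=bot.get_obs(); print(o["time"],jig(o["ee_pos"]).round(5),"F",o["wrist_force"]@JX,o["wrist_force"]@JY,o["wrist_force"][2])
E
python3 -m jog '{"delta_pos":[[0.002,0.01,0],[0.002,0.01,0],[0.002,0.01,0],[0.002,0.01,0],[0.002,0.01,0],[0,0,0],[0,0,0],[0,0,0],[0,0,0],[0,0,0]],"turn":[[0,0,0],[0,0,0],[0,0,0],[0,0,0],[0,0,0],[0,0,0],[0,0,0],[0,0,0],[0,0,0],[0,0,0]],"hand":[-1,-1,-1,-1,-1,-1,-1,-1,-1,-1]}'; python3 s.py
```

```text
time: 9.65
ee_pos: [0.5154, -0.1148, 0.0684]
tcp_rot: [-180.0, -0.0, -101.7]
wrist_force: [1.1, -5.8, 1.3]
opening: -0.0
9.65 [ 0.0002  -0.10701  0.06836] F 2.279616039388968 -5.445734900062198 1.2574576790439018
```

```bash

python3 -m jog '{"delta_pos":[[0.002,0.01,0],[0.002,0.01,0],[0.002,0.01,0],[0.002,0.01,0],[0,0,0],[0,0,0],[0,0,0],[0,0,0],[0,0,0],[0,0,0]],"turn":[[0,0,0],[0,0,0],[0,0,0],[0,0,0],[0,0,0],[0,0,0],[0,0,0],[0,0,0],[0,0,0],[0,0,0]],"hand":[-1,-1,-1,-1,-1,-1,-1,-1,-1,-1]}'; python3 s.py
```

```text
time: 10.65
ee_pos: [0.5158, -0.1128, 0.0683]
tcp_rot: [-180.0, -0.0, -101.7]
wrist_force: [1.0, -4.7, 1.4]
opening: 0.0
10.65 [ 0.00018 -0.10499  0.06835] F 1.9026240943387067 -4.453454980063991 1.3874874955349061
```

```bash

python3 -m jog '{"delta_pos":[[0.002,0.01,0],[0.002,0.01,0],[0.002,0.01,0],[0.002,0.01,0],[0,0,0],[0,0,0],[0,0,0],[0,0,0],[0,0,0],[0,0,0]],"turn":[[0,0,0],[0,0,0],[0,0,0],[0,0,0],[0,0,0],[0,0,0],[0,0,0],[0,0,0],[0,0,0],[0,0,0]],"hand":[-1,-1,-1,-1,-1,-1,-1,-1,-1,-1]}'; python3 s.py
```

```text
time: 11.65
ee_pos: [0.5161, -0.1113, 0.0684]
tcp_rot: [-180.0, -0.1, -101.8]
wrist_force: [0.1, -7.8, 1.3]
opening: -0.0001
11.65 [ 0.00017 -0.10342  0.06835] F 1.7113097101883914 -7.595641639101214 1.3329400252118457
```

```bash

python3 -m jog '{"delta_pos":[[0.002,0.01,0],[0.002,0.01,0],[0.002,0.01,0],[0,0,0],[0,0,0],[0,0,0],[0,0,0],[0,0,0],[0,0,0],[0,0,0]],"turn":[[0,0,0],[0,0,0],[0,0,0],[0,0,0],[0,0,0],[0,0,0],[0,0,0],[0,0,0],[0,0,0],[0,0,0]],"hand":[-1,-1,-1,-1,-1,-1,-1,-1,-1,-1]}'; python3 s.py
```

```text
time: 12.65
ee_pos: [0.5163, -0.1104, 0.0684]
tcp_rot: [-180.0, -0.1, -101.8]
wrist_force: [-0.7, -11.9, 1.1]
opening: -0.0002
12.65 [ 0.00016 -0.10252  0.06836] F 1.7470919675109982 -11.838331022158172 1.0734516461581463
```

```bash

python3 -m jog '{"delta_pos":[[0.002,0.01,0],[0,0,0],[0,0,0],[0,0,0],[0,0,0],[0,0,0],[0,0,0],[0,0,0],[0,0,0],[0,0,0]],"turn":[[0,0,0],[0,0,0],[0,0,0],[0,0,0],[0,0,0],[0,0,0],[0,0,0],[0,0,0],[0,0,0],[0,0,0]],"hand":[-1,-1,-1,-1,-1,-1,-1,-1,-1,-1]}'; python3 s.py;  python3 - <<'E'
from workcell import bot,camera
from h import *
for n in ["top","scene"]:
    c=camera(n); 
    u,v=proj(c,[.56,.08,.06]).astype(int)
    cv2.imwrite(f"pics/{n}4.png",cv2.resize(c["frame"][v-50:v+50,u-65:u+65,::-1],None,fx=6,fy=6))
    J=jig(cloud(c)); x,y,z=J[...,0],J[...,1],J[...,2]
    m=(abs(x)<.05)&(z>.062)&(z<.074)&(y>.08)&(y<.165)
    print(cv2.minAreaRect(J[m][:,:2].astype(np.float32)))
E
```

```text
time: 13.65
ee_pos: [0.5163, -0.1101, 0.0684]
tcp_rot: [-180.0, -0.2, -101.8]
wrist_force: [-1.7, -12.2, 1.5]
opening: -0.0003
13.65 [ 0.00016 -0.10225  0.06837] F 0.7716724396738868 -12.294796576090244 1.5128459384311927
((-0.001752663403749466, 0.12957286834716797), (0.08878193795681, 0.07031688094139099), 0.3951548635959625)
((0.005535155534744263, 0.1312713921070099), (0.06733676791191101, 0.08228202909231186), 89.9954833984375)
```

View pics/top4.png

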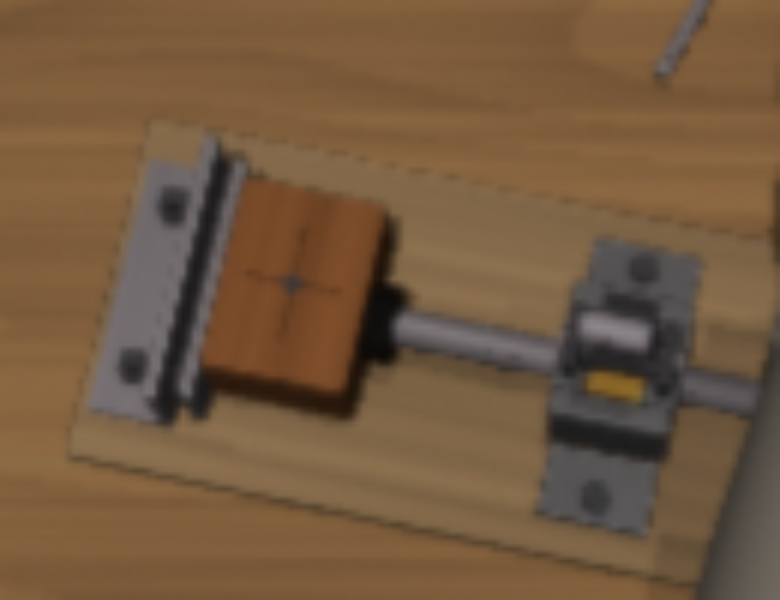

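View pics/scene4.png

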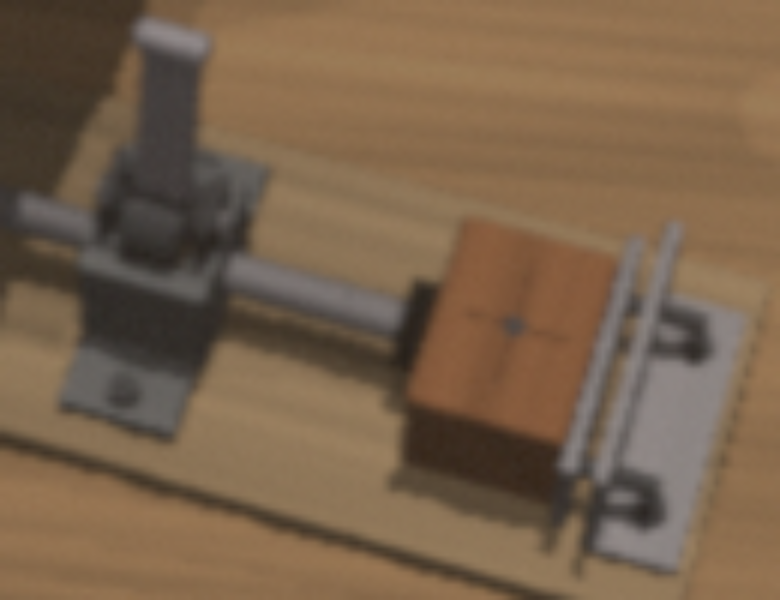

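```bash

python3 -m jog '{"delta_pos":[[-0.002,-0.01,0],[-0.002,-0.01,0],[-0.002,-0.01,0],[-0.002,-0.01,0],[-0.01,-0.05,0],[-0.03,-0.15,0],[-0.06,-0.3,0],[0,0,0.5],[0,0,0.8],[0,0,0.8]],"turn":[[0,0,0],[0,0,0],[0,0,0],[0,0,0],[0,0,0],[0,0,0],[0,0,0],[0,0,-0.5],[0,0,-1],[0,0,-1]],"hand":[-1,-1,-1,-1,-1,-1,-1,-1,-1,-1]}'; python3 s.py;  python3 - <<'E'
from workcell import bot,camera
from h import *
for n in ["top","scene"]:
    c=camera(n); 
    u,v=proj(c,[.54,.05,.06]).astype(int)
    cv2.imwrite(f"pics/{n}5.png",cv2.resize(c["frame"][v-60:v+60,u-80:u+80,::-1],None,fx=5,fy=5))
E
```

```text
time: 14.75
ee_pos: [0.5103, -0.1366, 0.174]
tcp_rot: [179.9, -0.0, -122.1]
wrist_force: [0.8, -1.1, 0.1]
opening: 0.0002
14.75 [-0.00041 -0.12937  0.17398] F 0.9966405839953388 -0.9234868140145502 0.1321823723988238
```

View pics/top5.png

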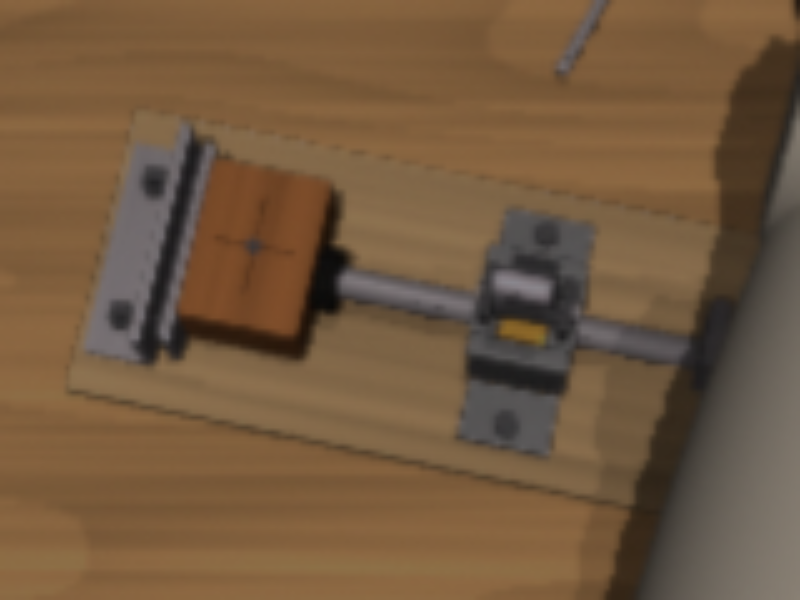

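View pics/scene5.png

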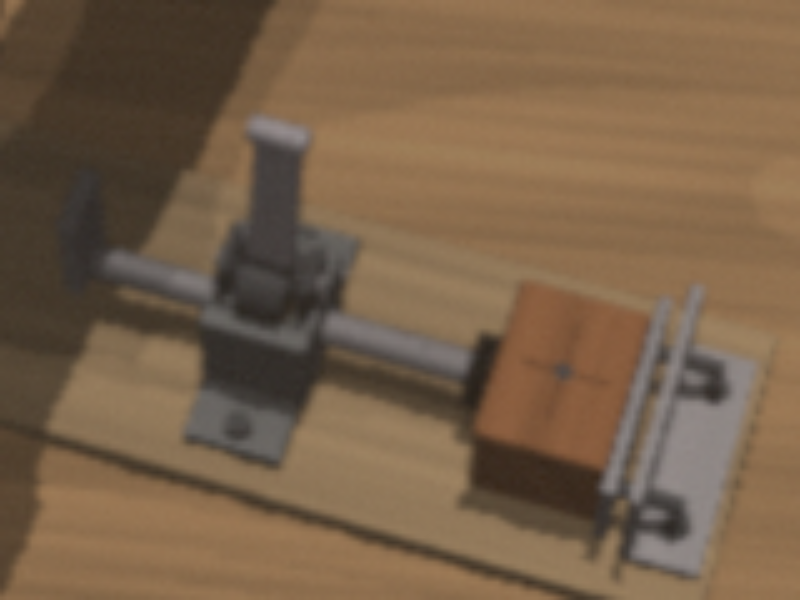

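```bash

python3 -m jog '{"delta_pos":[[0,0,0.9],[-0.1,0.3,0],[-0.17,0.56,0],[-0.17,0.56,0],[-0.17,0.56,0],[-0.17,0.56,0],[-0.06,0.26,0],[0,0,0],[0,0,0],[0,0,0]],"turn":[[0,0,-0.85],[0,0,-0.9],[0,0,-0.9],[0,0,-0.9],[0,0,-0.9],[0,0,-0.9],[0,0,-0.9],[0,0,-0.9],[0,0,-0.8],[0,0,-0.8]],"hand":[-1,-1,-1,-1,-1,-1,-1,-1,-1,-1]}'; python3 s.py;  python3 - <<'E'
from workcell import bot,camera
from h import *
from scipy.spatial.transform import Rotation as Ro
o=bot.get_obs(); c=camera("wrist"); cv2.imwrite("pics/w6.png",c["frame"][:,:,::-1])
T=np.eye(4); T[:3,:3]=Ro.from_euler("xyz",o["tcp_rot"],degrees=True).as_matrix(); T[:3,3]=o["ee_pos"]
c["extrinsics"]=np.linalg.inv(T@c["mount"])
J=jig(cloud(c)); x,y,z=J[...,0],J[...,1],J[...,2]
for lo,hi in ((.165,.19),(.14,.155),(.11,.125)):
    m=(z>lo)&(z<hi)&(abs(y)<.04)&(abs(x)<.04)&(c["range_z"]>0)
    print(m.sum(), J[m].mean(0),np.percentile(x[m],[2,98]),np.percentile(y[m],[2,98]))
E
```

```text
time: 15.85
ee_pos: [0.469, 0.0038, 0.2177]
tcp_rot: [180.0, -0.0, 168.1]
wrist_force: [0.5, 0.0, 0.7]
opening: 0.0002
15.85 [-0.06943 -0.00033  0.2177 ] F 0.5272565989890843 0.1539502928273701 0.7448306330079396<stdin>:10: RuntimeWarning: Mean of empty slice.
  ret = um.true_divide(
Traceback (most recent call last):
IndexError: index -1 is out of bounds for axis 0 with size 0
```

View pics/w6.png

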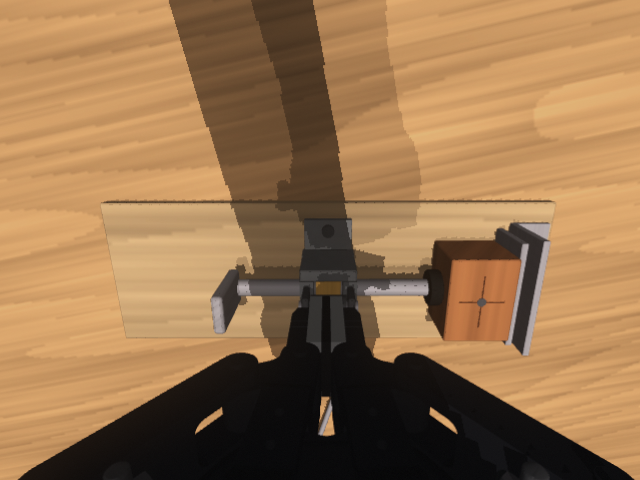

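```bash

python3 -m jog '{"delta_pos":[[0,0,-0.36],[0,0,-0.36],[0,0,-0.36],[0,0,-0.28],[0.098,-0.02,0],[0.098,-0.02,0],[0.098,-0.02,0],[0.098,-0.02,0],[0.098,-0.02,0],[0,0,0]],"turn":[[0,0,0],[0,0,0],[0,0,0],[0,0,0],[0,0,0],[0,0,0],[0,0,0],[0,0,0],[0,0,0],[0,0,0]],"hand":[-1,-1,-1,-1,-1,-1,-1,-1,-1,-1]}'; python3 s.py;  python3 - <<'E'
from workcell import bot,camera
from h import *
for n in ["top","scene"]:
    c=camera(n); 
    u,v=proj(c,[.52,0,.13]).astype(int)
    cv2.imwrite(f"pics/{n}7.png",cv2.resize(c["frame"][v-60:v+60,u-80:u+80,::-1],None,fx=5,fy=5))
E
```

```text
time: 16.9
ee_pos: [0.4943, -0.0009, 0.1504]
tcp_rot: [180.0, 0.0, 168.3]
wrist_force: [0.5, -0.3, -0.1]
opening: -0.0001
16.9 [-0.04362  0.00026  0.15041] F 0.5620316244915756 -0.17799882965015684 -0.13379886697238716
```

View pics/scene7.png

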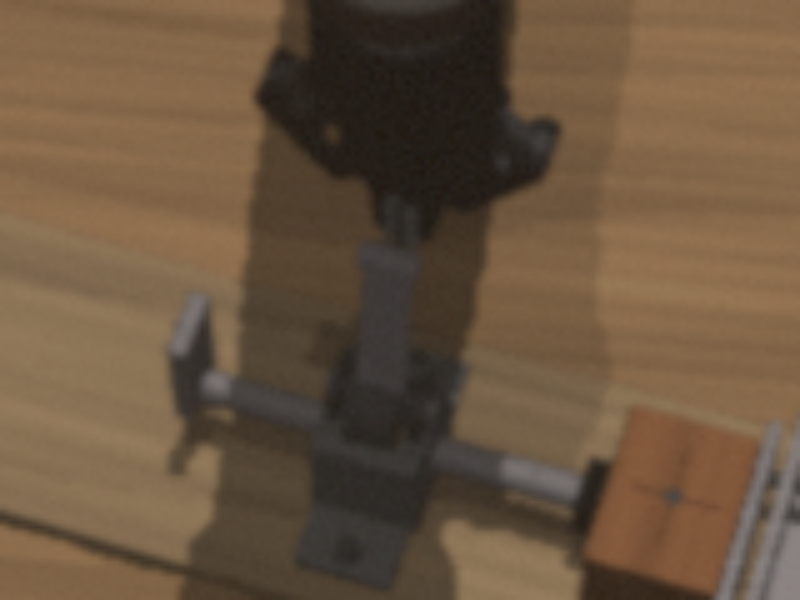

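```bash

python3 -m jog '{"delta_pos":[[0.07,-0.014,0],[0.07,-0.014,0],[0.07,-0.014,0],[0.07,-0.014,0],[0.07,-0.014,0],[0.07,-0.014,0],[0.07,-0.014,0],[0.07,-0.014,0],[0.07,-0.014,0],[0.07,-0.014,0]],"turn":[[0,0,0],[0,0,0],[0,0,0],[0,0,0],[0,0,0],[0,0,0],[0,0,0],[0,0,0],[0,0,0],[0,0,0]],"hand":[-1,-1,-1,-1,-1,-1,-1,-1,-1,-1]}'; python3 s.py
python3 -m jog '{"delta_pos":[[0.07,-0.014,0],[0.07,-0.014,0],[0.07,-0.014,0],[0.07,-0.014,0],[0.07,-0.014,-0.02],[0.07,-0.014,-0.02],[0.07,-0.014,-0.03],[0.07,-0.014,-0.03],[0.07,-0.014,-0.04],[0.07,-0.014,-0.04]],"turn":[[0,0,0],[0,0,0],[0,0,0],[0,0,0],[0,0,0],[0,0,0],[0,0,0],[0,0,0],[0,0,0],[0,0,0]],"hand":[-1,-1,-1,-1,-1,-1,-1,-1,-1,-1]}'; python3 s.py;  python3 - <<'E'
from workcell import bot,camera
from h import *
for n in ["top","scene"]:
    c=camera(n); 
    u,v=proj(c,[.56,0.02,.1]).astype(int)
    cv2.imwrite(f"pics/{n}8.png",cv2.resize(c["frame"][v-60:v+60,u-80:u+80,::-1],None,fx=5,fy=5))
E
```

```text
time: 18.0
ee_pos: [0.5289, -0.0078, 0.1502]
tcp_rot: [-180.0, -0.0, 168.3]
wrist_force: [-1.1, -0.9, -0.2]
opening: -0.0002
18.0 [-0.00839  0.00047  0.15023] F -0.9308843035735103 -1.1479689008819585 -0.18353598585702158
time: 19.0
ee_pos: [0.5641, -0.015, 0.1414]
tcp_rot: [-180.0, 0.0, 168.3]
wrist_force: [-3.0, -1.0, 3.2]
opening: -0.0004
19.0 [0.02758 0.00067 0.14144] F -2.7191710751841494 -1.5491714607744467 3.2440018759194085
```

View pics/scene8.png

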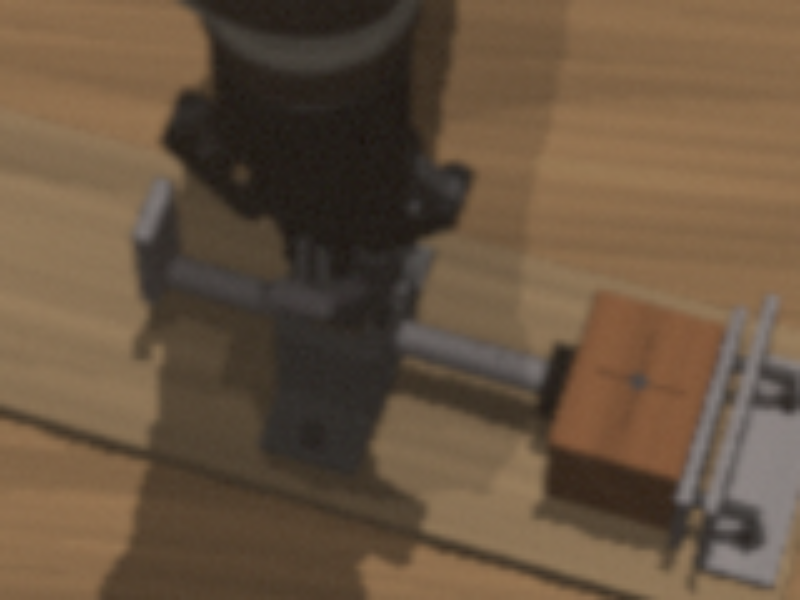

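```bash

python3 -m jog '{"delta_pos":[[0.07,-0.014,-0.04],[0.07,-0.014,-0.04],[0.07,-0.014,-0.05],[0.07,-0.014,-0.05],[0.07,-0.014,-0.05],[0.045,-0.009,-0.06],[0.045,-0.009,-0.06],[0.045,-0.009,-0.06],[0.045,-0.009,-0.06],[0.045,-0.009,-0.06]],"turn":[[0,0,0],[0,0,0],[0,0,0],[0,0,0],[0,0,0],[0,0,0],[0,0,0],[0,0,0],[0,0,0],[0,0,0]],"hand":[-1,-1,-1,-1,-1,-1,-1,-1,-1,-1]}'; python3 s.py
```

```text
time: 20.1
ee_pos: [0.5927, -0.0206, 0.1145]
tcp_rot: [180.0, 0.0, 168.3]
wrist_force: [-0.6, 0.2, 0.0]
opening: 0.0002
20.1 [0.05666 0.001   0.11448] F -0.600533869107795 0.04119581374873401 0.04542192252338906
```

```bash

python3 -m jog '{"delta_pos":[[0.02,-0.004,-0.05],[0.02,-0.004,-0.05],[0.02,-0.004,-0.05],[0.02,-0.004,-0.05],[0,0,-0.04],[0,0,0],[0,0,0],[0,0,0.6],[0,0,0.9],[0,0,0.9]],"turn":[[0,0,0],[0,0,0],[0,0,0],[0,0,0],[0,0,0],[0,0,0],[0,0,0],[0,0,0],[0,0,0],[0,0,0]],"hand":[-1,-1,-1,-1,-1,-1,-1,-1,-1,-1]}'; python3 s.py
python3 -m jog '{"delta_pos":[[-0.6,0.12,0.3],[-0.8,0.16,0.3],[-0.8,0.16,0.2],[-0.8,0.16,0],[-0.4,0.08,0],[0,0,0],[0,0,0],[0,0,0],[0,0,0],[0,0,0]],"turn":[[0,0,0],[0,0,0],[0,0,0],[0,0,0],[0,0,0],[0,0,0],[0,0,0],[0,0,0],[0,0,0],[0,0,0]],"hand":[-1,-1,-1,-1,-1,-1,-1,-1,-1,-1]}'; python3 s.py;  python3 - <<'E'
from workcell import bot,camera
from h import *
for n in ["top","scene"]:
    c=camera(n); 
    u,v=proj(c,[.56,0.02,.1]).astype(int)
    cv2.imwrite(f"pics/{n}9.png",cv2.resize(c["frame"][v-60:v+60,u-80:u+80,::-1],None,fx=5,fy=5))
    J=jig(cloud(c)); x,y,z=J[...,0],J[...,1],J[...,2]
    m=(abs(y)<.011)&(x>.03)&(x<.11)&(z>.05)&(z<.15)
    p=np.polyfit(x[m],z[m],1); print(n,m.sum(),"slope above level",np.arctan(p[0]), "z at tip",np.polyval(p,.09),x[m].max())
E
```

```text
time: 21.1
ee_pos: [0.5959, -0.0213, 0.224]
tcp_rot: [-180.0, -0.1, 168.3]
wrist_force: [1.8, -0.8, 0.3]
opening: -0.0003
21.1 [0.05992 0.00092 0.22401] F 1.8999454578864259 -0.43801996883259897 0.32163902831062097
time: 22.1
ee_pos: [0.4269, 0.0126, 0.2623]
tcp_rot: [-180.0, -0.1, 168.3]
wrist_force: [0.5, 0.5, 0.2]
opening: 0.0003
22.1 [-0.11242 -0.00035  0.26234] F 0.3434143748888038 0.6127779526994773 0.236166180210528Traceback (most recent call last):
  File "<stdin>", line 9, in <module>
    raise TypeError("expected non-empty vector for x")
TypeError: expected non-empty vector for x
```

View pics/top9.png

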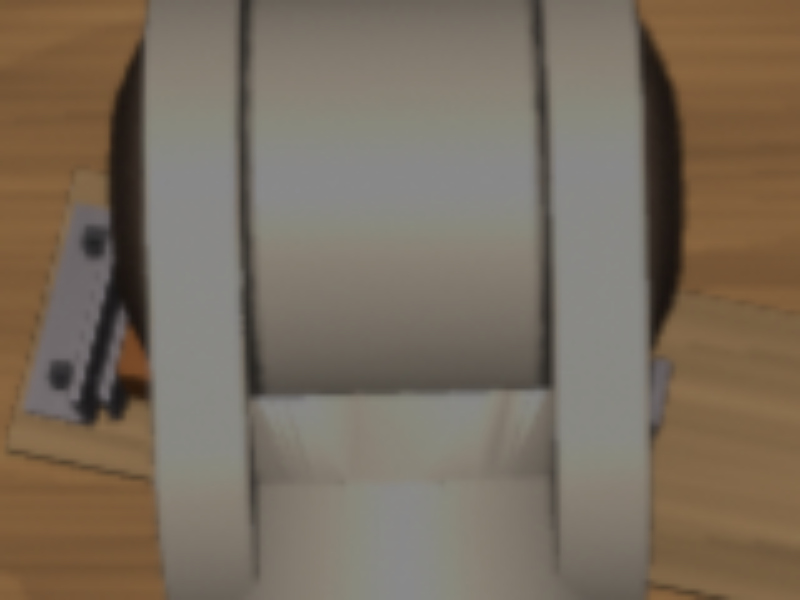

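The top view is blocked by the arm, so I'll move it aside towards −y. The path is clear above z 0.26.

```bash

python3 -m jog '{"delta_pos":[[0,-0.5,0],[0,-0.8,0],[0,-0.8,0],[0,-0.8,0],[0,-0.8,0],[0,-0.8,0],[0,-0.5,0],[0,0,0],[0,0,0],[0,0,0]],"turn":[[0,0,0],[0,0,0],[0,0,0],[0,0,0],[0,0,0],[0,0,0],[0,0,0],[0,0,0],[0,0,0],[0,0,0]],"hand":[-1,-1,-1,-1,-1,-1,-1,-1,-1,-1]}'; python3 s.py;  python3 - <<'E'
from workcell import bot,camera
from h import *
for n in ["top","scene"]:
    c=camera(n); 
    u,v=proj(c,[.56,0.02,.06]).astype(int)
    cv2.imwrite(f"pics/{n}10.png",cv2.resize(c["frame"][v-60:v+60,u-80:u+80,::-1],None,fx=5,fy=5))
    J=jig(cloud(c)); x,y,z=J[...,0],J[...,1],J[...,2]
    m=(abs(y)<.011)&(x>.03)&(x<.11)&(z>.05)&(z<.15)
    if m.sum()>9:
        p=np.polyfit(x[m],z[m],1); print(n,m.sum(),"slope above level",np.arctan(p[0]), "z at tip",np.polyval(p,.09),x[m].max())
E
```

```text
time: 23.15
ee_pos: [0.4265, -0.2367, 0.2628]
tcp_rot: [180.0, -0.0, 168.3]
wrist_force: [0.5, 0.0, 0.5]
opening: -0.0001
23.15 [-0.06201 -0.24444  0.26278] F 0.4385854388787889 0.1154285649903585 0.48287096789259243
top 260 slope above level 0.17906557846932863 z at tip 0.0999646848284973 0.09744508295788415
scene 255 slope above level 0.21246653811932714 z at tip 0.10005126937476559 0.09939758289611045
```

View pics/scene10.png

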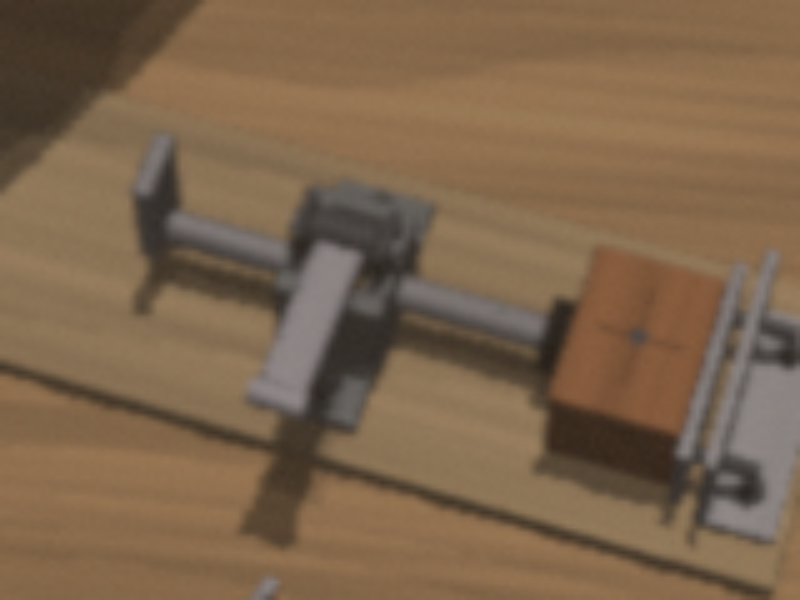

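View pics/top10.png

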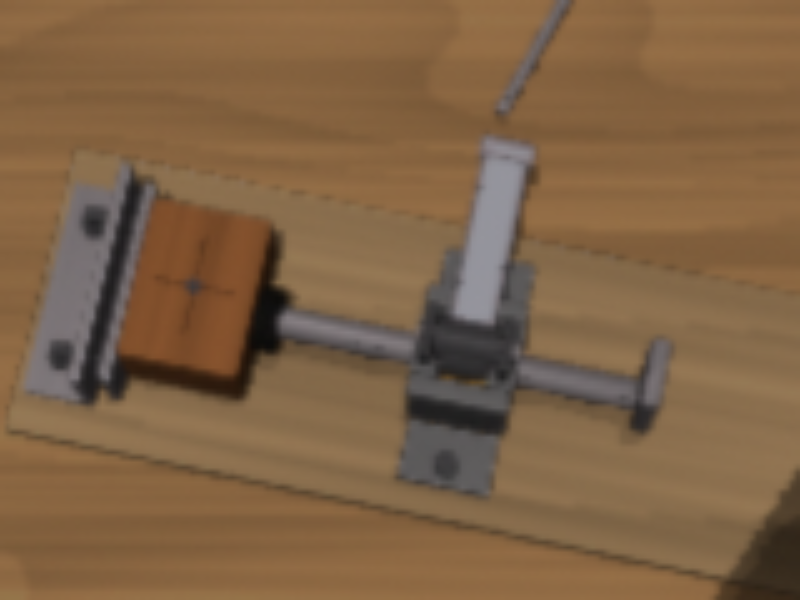

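```bash
python3 -c "
from workcell import ticket; print(ticket.job_done())"
```

```text
the job is handed in; nothing more can be done
None
```

The block is seated against the fence and the cam lever is closed. I handed the job in at about 23 s; it returned no verdict.

- **Seating the block:** I pushed the thumb plate with the closed fingers in ever smaller steps. The push reached about 12 N at the wrist, which after the rod's roughly 4 N drag leaves about 8 N at the nose. I then backed off slowly.
- **Closing the lever:** I led it over with the fingertips. The highest wrist reading between moves was about 4 N. It snapped shut by itself, and I lifted away without pressing on the stop.

Last checks:
- **Lever:** Its slope above level measured 0.18 rad in the top view and 0.21 rad in the scene view. The closed stop is 0.17 rad, and 0.21 would still be about 1.71 rad of lever travel, above the 1.65 needed. I put the difference down to camera calibration error.
- **Block:** In both pictures it looks square and flush with the facing plate, with the nose touching it. I measured no block angle after the lever closed. One measurement while pressing, before the release, gave 0.4° or less.
- **Clamping force:** I could not measure the force left between nose and block directly. It rests on how the rod is described to behave.
- **Clear of the scene:** The arm is clear of everything, with a wrist force near zero. The path stayed away from the jar, tray and screwdriver, but I did not measure their positions again.

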